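# Lock a freezer rack with its retaining rod

## Task

The freezer rack lies on its back, loaded with boxes, and the retaining rod lies on its grey rest. Thread the rod, nose first, through the holes of all three upright lugs of the rack, entering at the rack's end nearest the rest (the robot's left), and push it fully home so that its round head sits against that end lug; let go. Leave the bottles, the tip box and the beaker where they are.

Things in the scene. Friction and masses are not known exactly. Their poses are not given: they have to be found in the camera images.
- rack: Fixed aluminium freezer rack lying on its back, 236 mm long (y), 88 wide (x), open on top. Origin: centre of its underside; z up; +y to the robot's left, where the rod enters. 4 mm cross plates 100 mm high, boxes between them 81 mm high. The plates at y = +116, 0, -116 mm carry lugs 44 mm wide, 4 mm thick, up to 140 mm high, with a 13 mm round hole, nominally at x = 0, height 120 mm. End lugs are fixed.
- mouth (a point): Centre of the hole of the end lug at the rack's +y end, on its outer face (rack y = +118 mm, height 120 mm): the rod enters here. Same axes as the rack. The rod has 1.5 mm of play all round in each hole, so let go part-way its free end droops a few mm and the nose tips up; rims are nearly square (0.5 mm chamfer).
- middle (a point): Nominal hole centre of the middle lug (rack x = 0, y = 0, height 120 mm), fixed to the rack. The middle plate with its lug is loose in its slots: it starts up to 11 mm to either side along rack x, not reported, and slides along x at about 1 N, up to 11 mm either way. The nose slips in and carries it along if it meets the hole within about 3 mm; else it butts on the lug's face.
- far_hole (a point): Centre of the hole of the other end lug, on its outer face (rack y = -118 mm, height 120 mm). Same axes as the rack.
- rod: Loose steel rod: shaft 10 mm diameter, 300 mm long, with a disc head 28 mm in diameter, 8 mm thick at one end and a tapered nose (last 6 mm, down to 8 mm diameter) at the other. 0.11 to 0.18 kg. Origin: on the axis, midway along the shaft; +x runs towards the nose; centre of mass about 25 mm from the origin towards the head. Starts level on the rest, axis 50 mm above the table, nose to the rack.
- nose (a point): Tip of the rod's nose, on the axis, 150 mm from the rod's origin along its +x.
- head (a point): Centre of the shaft-side face of the rod's disc head, on the axis, 150 mm from the rod's origin along its -x; the head's back face is 8 mm behind it.
- rest: Fixed grey plastic rod rest, base 200 x 60 x 8 mm with two upright forks 85 mm either side of its centre along its x, fork tops 55 mm high, 13 mm slots, in which the rod lies along its x. Origin: centre of its underside. Between the forks the rod is free to be gripped from above.
- amber_bottle: Amber glass bottle with a blue cap, 48 mm diameter, 100 mm tall, loose; a bystander. Origin: centre of its underside.
- clear_bottle: Clear glass bottle with a blue cap, 48 mm diameter, 100 mm tall, loose; a bystander. Origin: centre of its underside.
- tip_box: Pale blue pipette tip box, 87 x 122 x 63 mm, loose; a bystander. Origin: centre of its underside.
- beaker: Glass beaker, 60 mm diameter, 70 mm tall, loose; a bystander. Origin: centre of its underside.

How it is judged:
On the way, in this order (a step that is already met when the one before it is completed fails the run):
1. the nose is through the first lug (y of nose in the frame of rack between 0.06 and 0.112 m and x of nose in the frame of rack between -0.012 and 0.012 m and z of nose in the frame of rack between 0.108 and 0.132 m), for 0.1 s.
2. the nose is through the middle lug (y of nose in the frame of rack between -0.1 and -0.004 m and x of nose in the frame of rack between -0.018 and 0.018 m and z of nose in the frame of rack between 0.102 and 0.138 m), for 0.1 s.
At the end, for the whole second after the job is handed in: The rod runs through all three lugs, its head within 4 mm of the outer face of the lug at the rack's +y end and within 5 mm of the hole's centre, its nose sticking out beyond the far lug (60 to 72 mm past that lug's outer face) within 6 mm of the hole axis; rod released and at rest (y of nose in the frame of rack between -0.19 and -0.178 m and x of nose in the frame of rack between -0.006 and 0.006 m and z of nose in the frame of rack between 0.114 and 0.126 m and y of head in the frame of rack between 0.114 and 0.122 m and x of head in the frame of rack between -0.005 and 0.005 m and z of head in the frame of rack between 0.115 and 0.125 m and linear speed of rod below 0.02 m/s and contact force between the fingers and rod below 0.1 N); the robot touches nothing.
It fails at once if the amber bottle is moved by more than 30 mm (distance of amber_bottle from where it was at the start of the episode above 0.03 m).
It fails at once if the clear bottle is moved by more than 30 mm (distance of clear_bottle from where it was at the start of the episode above 0.03 m).
It fails at once if the tip box is moved by more than 30 mm (distance of tip_box from where it was at the start of the episode above 0.03 m).
It fails at once if the beaker is moved by more than 30 mm (distance of beaker from where it was at the start of the episode above 0.03 m).
It also fails if it takes over 72 s, if anything falls off the work surface, if the arm or the gripper's body presses on something with over 40 N, if the wrist force passes 120 N, or if a joint passes its speed limit or range.

## Robot

A 7-joint arm with a two-finger parallel gripper is mounted at the origin on the work surface. World frame = base frame: x ahead of the robot, y to its left, z up, the work surface at z = 0. Lengths are in m, angles in rad, forces in N, time in s.
With the tool pointing down it reaches from about 0.4 to 0.85 m from the base axis. Payload 4.5 kg.
Tool frame: the origin (TCP) lies at the very end of the fingers, on their centre line; the grasp point (between the pads) lies 19 mm behind it (r.grip_point_offset is the distance from the TCP to the grasp point, in m); z points along the fingers, y is the line along which they close (so a half turn about z gives the same grasp; the last joint's range is limited). The gripper opens to 88 mm and grips with 3 to 60 N. Pads are 18 mm wide; open, the fingers measure 123 mm over their backs; the gripper's body (75 mm by 187 mm) begins 45 mm behind the grasp point.
Start: joints at [-1.162, 0.689, -0.195, 1.565, 0.157, 0.902, -0.215], TCP at [0.229, 0.582, 0.239] pointing down, gripper open.
Joint ranges: [-3.01, 3.01], [-0.46, 2.08], [-1.47, 1.51], [0.13, 2.56], [-1, 4.14], [0.04, 2.09], [-2.66, 2.66]. Speed limits (rad/s): [2.57, 2.57, 3.14, 3.14, 3.14, 3.14, 3.14].

## Interface

Orientations are given as a unit quaternion [x, y, z, w].
In Python, from plant import r gives the robot as it stands.
- The arm moves only by the tool carry_out, never from a script. Its argument "rows" is a list of rows, each a list of 3 entries, a list of its own where there are three numbers: the shift along the tool's x, y, z in cm, then the turn, a rotation vector about the tool's x, y, z in degrees, then the closure, from 0 (fully open) to 1 (shut). A call has 1 to 12 rows; each row is the pose to reach, as a shift and turn from the pose commanded when the call began, along the tool's axes at that moment; what a row does not reach only later rows make up. A row lasts 1/10 s, in which the tool goes at most 50 mm and 8.59 degrees, less where a joint would pass 70% of its speed; a pose out of reach is approached as far as the arm can. A call with a gripper value outside its range is refused whole. The fingers move at their own pace and stop on an object; "newtons" is the grip in N (left out, the last holds). Time passes only in rows, so rows that repeat a pose let the fingers close. It gives the time, the measured TCP pose, the force, the opening and the grip force at its end, in the units of the state.
- r.get_state(): the state, without advancing time (a new reading comes with each control period).
- r.snapshot(name): name is "scene" or "top" or "wrist"; returns a dict with "image" (480x640x3 uint8, red, green, blue), "fx", "fy", "cx", "cy" (pixels), "dist_coeffs" ([k1, k2, p1, p2, k3] as OpenCV has them; the pictures are not rectified), "pose" (4x4, takes a point from camera to world coordinates). Camera axes: x right, y up, looking along -z (the intrinsics and any distortion apply to the point x, -y, -z); pixel columns grow to the right and rows downward; lengths in m; the calibration is good to about 2 mm. A picture is of the moment at which its call begins. There is no depth.
- r.finish_job(): hands the job in; it is judged then, once.
The state is a dict: "clock": time; "q": joint angles; "qd": joint speeds; "joint_torque": joint torques, N m; "tool_pos": TCP position; "eef_rot": TCP orientation; "contact_force": force on the tool from outside, world axes, zero at the start; "moment": the same for the moment, N m; "opening": opening from 0.0 (shut) to 1.0 (fully open); "finger_force": force on a finger pad.
Only numpy, scipy, OpenCV 4.12 (cv2) and the standard library are available. Lean on these libraries where they do the work, as an engineer would, in place of code of your own. Each camera call takes 0.05 s, during which the arm holds its last target. There are 200 camera calls.

## Working session

There is one attempt and no reset: what is moved stays moved. The work goes in short steps, Python scripts to look and compute and a tool call to move; the robot and the scene stay as the last step left them, time stands still between calls to the robot, and variables do not carry over. Pictures are saved under pics/ and viewed, at most 12 in all, crops included, and the job is handed in when it is done.

Besides the shell and the picture viewer there is one more tool, called as name(argument=value, ...) on one line, values as JSON. carry_out: Moves the arm, as the interface text tells. Its arguments: {"type":"object","properties":{"rows":{"type":"array"},"newtons":{"type":"number"}},"required":["rows"]}

```bash
ls; mkdir -p pics
python3 - <<'E'
from plant import r
import cv2,numpy as np
for n in ["scene","top"]:
    s=r.snapshot(n); cv2.imwrite(f"pics/{n}0.png",s["image"][:,:,::-1]); print(n,s["fx"],s["fy"],s["cx"],s["cy"],s["dist_coeffs"],np.round(s["pose"],4).tolist())
st=r.get_state(); print(st)
E
```

```text
pics
scene 433.10398899485654 433.10398899485654 317.03934613168457 241.65184440911946 [-0.03979823  0.          0.          0.          0.        ] [[-0.4146, -0.5485, 0.7261, 1.3062], [0.9098, -0.2349, 0.342, 0.4058], [-0.0171, 0.8025, 0.5965, 0.6961], [0.0, 0.0, 0.0, 1.0]]
top 561.6707617967426 561.6707617967426 317.9513846801762 229.62903313304622 [0.02293847 0.         0.         0.         0.        ] [[0.0107, 0.9898, -0.1423, 0.4253], [-0.9999, 0.0111, 0.0016, 0.0902], [0.0031, 0.1423, 0.9898, 1.2802], [0.0, 0.0, 0.0, 1.0]]
{'clock': 0.1, 'q': array([-1.16219663,  0.68988621, -0.19454459,  1.56617324,  0.15731639,
        0.90251286, -0.21509463]), 'qd': array([-1.26258257e-03, -9.16398777e-04, -8.63891022e-06, -3.33370903e-03,
       -1.31642900e-03, -7.10265909e-05,  1.92312295e-03]), 'joint_torque': array([-2.86884475e-03, -5.28496563e+01, -1.27135757e+00, -1.53837776e+01,
       -5.25527692e-02,  1.97231551e-03,  4.20913625e-05]), 'tool_pos': array([0.22863877, 0.5811022 , 0.23801734]), 'eef_rot': array([ 1.86254463e-01,  9.82501220e-01, -7.87636751e-04, -9.15509990e-05]), 'contact_force': array([ 0.00964614, -0.96737052, -0.26243378]), 'moment': array([ 0.05861195, -0.0027693 ,  0.0142922 ]), 'finger_force': 0.0, 'opening': 1.002395810295702}
```

View pics/top0.png

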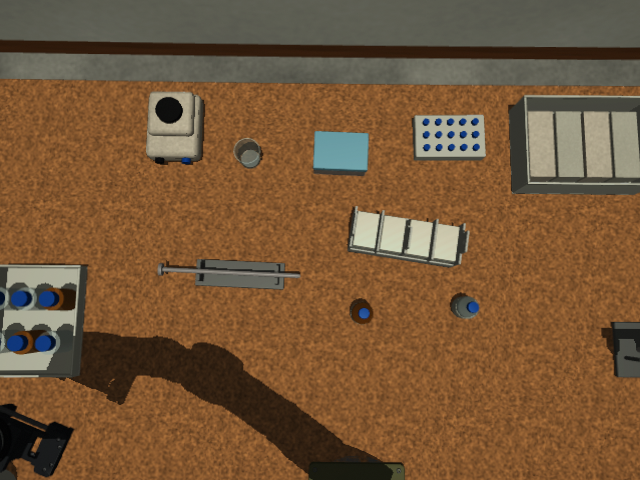

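View pics/scene0.png

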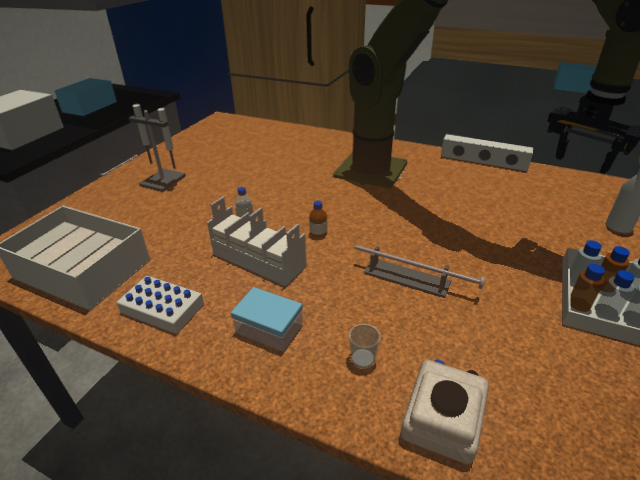

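The top view shows the rod from head (160,269) to nose (299,274), with the rest under it. The rack spans about (352,208) to (465,265). Next I'll measure both on enlarged crops.

```bash
cat > h.py <<'E'
from plant import r
import cv2,numpy as np
from scipy.spatial.transform import Rotation as R
def K(s): return np.array([[s["fx"],0,s["cx"]],[0,s["fy"],s["cy"]],[0,0,1]])
def world(s,px,z):
    u=cv2.undistortPoints(np.array([px],float).reshape(-1,1,2),K(s),np.array(s["dist_coeffs"])).reshape(-1,2)
    d=np.c_[u[:,0],-u[:,1],-np.ones(len(u))]@s["pose"][:3,:3].T; c=s["pose"][:3,3]
    return c+d*((np.broadcast_to(z,len(u))-c[2])/d[:,2])[:,None]
def pix(s,P):
    p=(np.atleast_2d(P)-s["pose"][:3,3])@s["pose"][:3,:3]; p=p*[1,-1,-1]
    return cv2.projectPoints(p,np.zeros(3),np.zeros(3),K(s),np.array(s["dist_coeffs"]))[0].reshape(-1,2)
def crop(s,x0,y0,x1,y1,f,name): cv2.imwrite("pics/"+name,cv2.resize(s["image"][y0:y1,x0:x1,::-1],None,fx=f,fy=f,interpolation=cv2.INTER_CUBIC))
def tool():
    st=r.get_state(); return st["tool_pos"],R.from_quat(st["eef_rot"]),st
def to(P,xdir,closed=""):  # shift (cm) and turn (deg) in tool axes to TCP P, tool down, tool y along xdir (world, horizontal)
    p,q,st=tool(); best=None
    for sg in(1,-1):
        y=sg*np.array([*xdir[:2],0.]);y/=np.linalg.norm(y);z=np.array([0,0,-1.]);x=np.cross(y,z)
        v=(q.inv()*R.from_matrix(np.c_[x,y,z])).as_rotvec(degrees=True)
        if best is None or np.linalg.norm(v)<np.linalg.norm(best): best=v
    print("shift",np.round(q.inv().apply(np.array(P)-p)*100,2),"turn",np.round(best,2),"q7",st["q"][6])
E
python3 - <<'E'
from h import *
s=r.snapshot("top"); np.save("top.npy",s,allow_pickle=True)
a=world(s,[(160,269),(299,274)],.05); print(a,np.linalg.norm(a[0]-a[1]))
b=np.zeros((300,800,3),np.uint8)
im=s["image"][:,:,::-1]
A=cv2.resize(im[195:275,340:480],None,fx=5.7,fy=5.7,interpolation=cv2.INTER_CUBIC)[:,:800]
B=cv2.resize(im[250:300,150:310],None,fx=5,fy=5,interpolation=cv2.INTER_CUBIC)
o=np.zeros((A.shape[0]//2*0+600,800,3),np.uint8); 
A=cv2.resize(im[200:270,340:480],(700,350),interpolation=cv2.INTER_CUBIC)
o[:350,:700]=A;o[350:600]=B; cv2.imwrite("pics/top_crop.png",o)
E
```

```text
[[0.51138943 0.43230886 0.05      ]
 [0.50362386 0.12859025 0.05      ]] 0.303817873877369
```

View pics/top_crop.png

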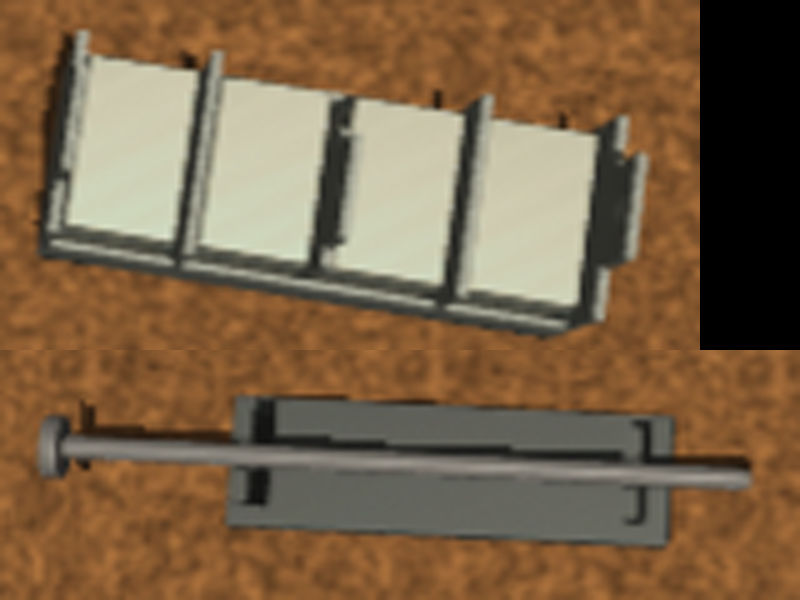

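Head–nose distance checks out at 0.304 m. In the crop the plates' top corners are near (82,32), (50,235), (622,118) and (602,318), and the rod's nose is at (750,473). Now I'll fit the rack from those corners.

Run:
```python
from h import *
s=np.load("top.npy",allow_pickle=True).item()
c=[(340+x/5,200+y/5) for x,y in [(82,32),(50,235),(625,118),(602,318)]]
w=world(s,c,.1); print(w.round(4)); 
print("widths",np.linalg.norm(w[0]-w[1]),np.linalg.norm(w[2]-w[3]),"len",np.linalg.norm((w[0]+w[1]-w[2]-w[3])/2))
yv=(w[0]+w[1]-w[2]-w[3])[:2];yv/=np.linalg.norm(yv); C=w.mean(0); print("rack C",C,"yaw",np.degrees(np.arctan2(-yv[0],yv[1])))
rod=world(s,[(150+65/5,250+97/5),(300,274.6)],.05); d=rod[0]-rod[1]; print(rod,np.linalg.norm(d),"rod yaw",np.degrees(np.arctan2(-d[0],d[1])))
rest=world(s,[(150+x/5,250+(y-350)/5) for x,y in [(240,398),(675,417),(668,547),(228,525)]],.008); print(rest.mean(0))
O=rod.mean(0)
# hover above the rod at rod x=-70
u=-d/np.linalg.norm(d); g=O-u*.065; print("grip",g)
to([g[0],g[1],.20],[-u[1],u[0]])
p,q,st=tool(); print(r.grip_point_offset,p)
```

```text
[[ 0.646   0.0067  0.1   ]
 [ 0.5586  0.0201  0.1   ]
 [ 0.6114 -0.224   0.1   ]
 [ 0.5261 -0.2121  0.1   ]]
widths 0.08839759689520078 0.08608633325407396 len 0.2338608098141462
rack C [ 0.58552313 -0.10230487  0.1       ] yaw -8.247737893936858
[[0.51058164 0.42573916 0.05      ]
 [0.50233716 0.12638316 0.05      ]] 0.29946950825099583 rod yaw -1.577569057821181
[0.50421891 0.2619104  0.008     ]
grip [0.50824887 0.34103652 0.05      ]
shift [-34.81 -12.11   3.83] turn [-7.000e-02  5.000e-02  7.011e+01] q7 -0.21511767450925973
0.0187 [0.22864576 0.58116826 0.23809362]
```

Run:
```python
from h import *
y=np.radians(-8.2477); X=[np.cos(y),np.sin(y)]
to([.5855,-.1023,.26],X)
```

```text
shift [-58.23 -50.54  -2.12] turn [-6.000e-02  6.000e-02  7.678e+01] q7 -0.21511767450925973
```

carry_out(rows=[[[-29,-25,-2.1],[0,0,38],0],[[-29,-25,-2.1],[0,0,38],0],[[-29,-25,-2.1],[0,0,38],0],[[-29,-25,-2.1],[0,0,38],0],[[-58.2,-50.5,-2.1],[0,0,76.8],0],[[-58.2,-50.5,-2.1],[0,0,76.8],0],[[-58.2,-50.5,-2.1],[0,0,76.8],0],[[-58.2,-50.5,-2.1],[0,0,76.8],0],[[-58.2,-50.5,-2.1],[0,0,76.8],0],[[-58.2,-50.5,-2.1],[0,0,76.8],0],[[-58.2,-50.5,-2.1],[0,0,76.8],0],[[-58.2,-50.5,-2.1],[0,0,76.8],0]])

```text
clock: 1.35
tool_pos: [0.5071, 0.0485, 0.2567]
eef_rot: [0.756, 0.654, -0.0, -0.0]
contact_force: [0.9, 0.7, 0.1]
opening: 1.002
finger_force: 0.0
```

Run:
```python
from h import *
y=np.radians(-8.2477); X=[np.cos(y),np.sin(y)]
to([.5855,-.1023,.26],X)
```

```text
shift [-13.79   9.93  -0.34] turn [-0.01 -0.01 -0.01] q7 -0.22635734111345301
```

carry_out(rows=[[[-13.8,9.9,-0.3],[0,0,0],0],[[-13.8,9.9,-0.3],[0,0,0],0],[[-13.8,9.9,-0.3],[0,0,0],0],[[-13.8,9.9,-0.3],[0,0,0],0],[[-13.8,9.9,-0.3],[0,0,0],0],[[-13.8,9.9,-0.3],[0,0,0],0]])

```text
clock: 1.95
tool_pos: [0.5841, -0.0997, 0.2592]
eef_rot: [0.756, 0.654, -0.0, -0.001]
contact_force: [-0.8, 0.6, -0.2]
opening: 1.002
finger_force: 0.0
```

Run:
```python
from h import *
y=np.radians(-8.2477); X=[np.cos(y),np.sin(y)]
to([.5855,-.1023,.26],X)
s=r.snapshot("wrist"); np.save("w1.npy",s,allow_pickle=True); cv2.imwrite("pics/w1.png",s["image"][:,:,::-1]);print(s["pose"].round(3),s["fx"])
```

```text
shift [-0.24  0.17 -0.08] turn [-0.08 -0.06 -0.01] q7 0.03448936562961335
[[ 0.99   0.137  0.041  0.595]
 [-0.143  0.948  0.283 -0.026]
 [-0.    -0.286  0.958  0.406]
 [ 0.     0.     0.     1.   ]] 385.50517729147424
```

View pics/w1.png

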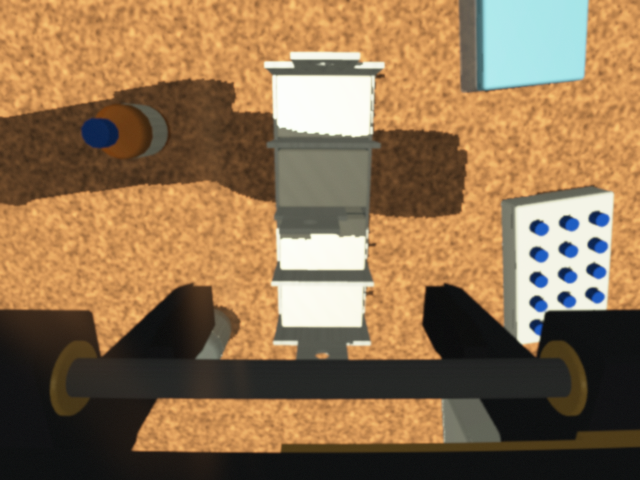

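The wrist view shows the +y end lug's top edge at about (291–361,54). The end plate corners are near (265,66) and (384,66), and the far plate corners near (274,343) and (370,343). I'll compare these with the projected model.

Run:
```python
from h import *
s=np.load("w1.npy",allow_pickle=True).item()
def rk(p,C=(.5855,-.1023),yaw=-8.25):
    return np.r_[C,0]+R.from_euler('z',yaw,degrees=True).apply(p)
P=[(-.022,.118,.14),(.022,.118,.14),(-.044,.114,.1),(.044,.114,.1),(-.044,-.114,.1),(.044,-.114,.1),(-.022,-.114,.14),(.022,-.114,.14),(0,-.114,.12),(-.022,.002,.14),(.022,.002,.14),(-.044,.002,.1),(.044,.002,.1)]
for p,q in zip(P,pix(s,rk(np.array(P)))): print(p,q.round(1))
A=s["image"][30:370,240:410,::-1]
cv2.imwrite("pics/w1c.png",cv2.rotate(cv2.resize(A,None,fx=2.3*1,fy=2.3,interpolation=cv2.INTER_CUBIC),0) if 0 else cv2.rotate(cv2.resize(A,None,fx=2.35,fy=2.35,interpolation=cv2.INTER_CUBIC),cv2.ROTATE_90_COUNTERCLOCKWISE))
```

```text
(-0.022, 0.118, 0.14) [285.7  55.1]
(0.022, 0.118, 0.14) [354.8  55.1]
(-0.044, 0.114, 0.1) [260.5  70. ]
(0.044, 0.114, 0.1) [379.5  70. ]
(-0.044, -0.114, 0.1) [271.1 341.8]
(0.044, -0.114, 0.1) [368.2 341.8]
(-0.022, -0.114, 0.14) [292.5 368.9]
(0.022, -0.114, 0.14) [347.1 368.9]
(0, -0.114, 0.12) [319.7 354.6]
(-0.022, 0.002, 0.14) [289.4 230.5]
(0.022, 0.002, 0.14) [350.7 230.5]
(-0.044, 0.002, 0.1) [266.  217.2]
(0.044, 0.002, 0.1) [373.6 217.2]
```

View pics/w1c.png

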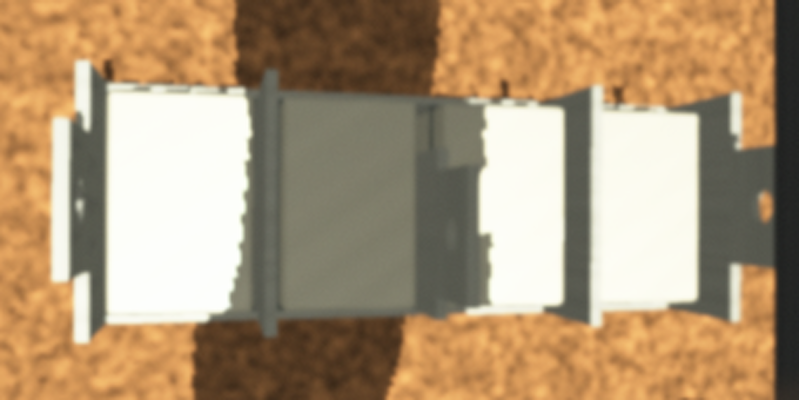

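The lug appears about 3 mm further along rack +x than the top-view estimate, while the far end agrees to about 2 mm. I'll settle it by touch: close gently on the fixed +y lug and read the opening, then centre the middle lug by gripping it.

```bash
cat >> h.py <<'E'
C0=np.array([.587,-.1015]); YAW=-8.3
def rk(p): return np.r_[C0,0]+R.from_euler('z',YAW,degrees=True).apply(p)
def inrack(p): return R.from_euler('z',-YAW,degrees=True).apply(np.array(p)-np.r_[C0,0])
XR=R.from_euler('z',YAW,degrees=True).apply([1,0,0])
E
python3 -c "
from h import *
to(rk([0,.116,.11]),XR)"
```

```text
shift [11.33  0.39 14.94] turn [-0.1  -0.09  0.14] q7 0.03456196259119809
```

carry_out(rows=[[[5,0.3,0],[0,0,0],0],[[11.3,0.4,0],[0,0,0.1],0],[[11.3,0.4,0],[0,0,0.1],0],[[11.3,0.4,5],[0,0,0.1],0],[[11.3,0.4,10],[0,0,0.1],0.2],[[11.3,0.4,14.9],[0,0,0.1],0.3],[[11.3,0.4,14.9],[0,0,0.1],0.35],[[11.3,0.4,14.9],[0,0,0.1],0.4],[[11.3,0.4,14.9],[0,0,0.1],0.6],[[11.3,0.4,14.9],[0,0,0.1],0.6],[[11.3,0.4,14.9],[0,0,0.1],0.6],[[11.3,0.4,14.9],[0,0,0.1],0.6]], newtons=4)

```text
clock: 3.2
tool_pos: [0.6045, 0.0113, 0.1131]
eef_rot: [0.757, 0.654, 0.001, -0.0]
contact_force: [-5.2, 1.0, 5.6]
opening: 0.498
finger_force: 4.0
```

```bash
python3 -c "
from h import *
p,q,st=tool();print(st['opening']*88,st['finger_force'],q.inv().apply(st['contact_force']),inrack(p)*1000)"
```

```text
43.809995910285934 3.999709967538365 [ 0.23207532 -5.2674753  -5.58444755] [  0.99120292 114.16495694 113.05151651]
```

```bash
python3 -c "
from h import *
C=C0+XR[:2]*.001; print(C)
open('h.py','a').write(f'C0=np.array([{C[0]:.4f},{C[1]:.4f}])\n')
C0[:]=C
to(rk([0,0,.112]),XR)"
```

```text
[ 0.58798953 -0.10164436]
shift [-1.142e+01  1.000e-02  9.000e-02] turn [ 0.01 -0.07 -0.05] q7 -0.1227345729300599
```

carry_out(rows=[[[0,0.1,-0.3],[0,0,0],0.2],[[0,0.1,-2],[0,0,0],0],[[-5,0.1,-2],[0,0,0],0],[[-10,0.1,-2],[0,0,0],0],[[-11.4,0.1,-2],[0,0,0],0],[[-11.4,0.1,-0.3],[0,0,0],0],[[-11.4,0.1,-0.3],[0,0,0],0.3],[[-11.4,0.1,-0.3],[0,0,0],0.6],[[-11.4,0.1,-0.3],[0,0,0],0.6],[[-11.4,0.1,-0.3],[0,0,0],0.6],[[-11.4,0.1,-0.3],[0,0,0],0.6],[[-11.4,0.1,-0.3],[0,0,0],0.6]], newtons=6)

```text
clock: 4.4
tool_pos: [0.5894, -0.1018, 0.1139]
eef_rot: [0.757, 0.654, 0.0, -0.0]
contact_force: [-0.7, 0.7, 1.9]
opening: 0.496
finger_force: 6.0
```

```bash
python3 -c "
from h import *
p,q,st=tool();print(st['opening']*88,st['finger_force'],q.inv().apply(st['contact_force']),inrack(p)*1000)
to(rk([0,-.116,.112]),XR)"
```

```text
43.66146742003799 6.000505245756358 [ 0.59827611 -0.78919352 -1.93591822] [ 1.38169940e+00 -3.53061377e-03  1.13933645e+02]
shift [-11.6   -0.13   0.19] turn [ 0.01 -0.02 -0.04] q7 0.03409873922532913
```

carry_out(rows=[[[0,0,0],[0,0,0],0.2],[[0,0,-2],[0,0,0],0],[[-5,-0.1,-2],[0,0,0],0],[[-10,-0.1,-2],[0,0,0],0],[[-11.6,-0.1,-2],[0,0,0],0],[[-11.6,-0.1,0],[0,0,0],0],[[-11.6,-0.1,0],[0,0,0],0.3],[[-11.6,-0.1,0],[0,0,0],0.6],[[-11.6,-0.1,0],[0,0,0],0.6],[[-11.6,-0.1,0],[0,0,0],0.6],[[-11.6,-0.1,0],[0,0,0],0.6],[[-11.6,-0.1,0],[0,0,0],0.6]])

```text
clock: 5.6
tool_pos: [0.5702, -0.2164, 0.1139]
eef_rot: [0.757, 0.654, -0.001, -0.001]
contact_force: [-2.2, 1.2, 1.9]
opening: 0.494
finger_force: 6.0
```

```bash
python3 -c "
from h import *
p,q,st=tool();print(st['opening']*88,st['finger_force'],q.inv().apply(st['contact_force']),inrack(p)*1000)"
```

```text
43.47366494096469 5.972014917206252 [ 0.86278801 -2.38010594 -1.87094673] [  -1.07563351 -116.13149445  113.85645499]
```

```bash
python3 -c "
from h import *
y=R.from_euler('z',YAW,degrees=True)
A=rk([0,.116,0]);B=rk([-.00108,-.116,0]);C=(A+B)/2;d=A-B;Y=np.degrees(np.arctan2(-d[0],d[1]));print(C,Y)
open('h.py','a').write(f'C0=np.array([{C[0]:.4f},{C[1]:.4f}]);YAW={Y:.2f};XR=R.from_euler(\"z\",YAW,degrees=True).apply([1,0,0])\n')
"; python3 -c "
from h import *
to(rk([0,0,.112]),XR)"
```

```text
[ 0.58746566 -0.10152205  0.        ] -8.56671980556512
shift [11.62  0.05  0.19] turn [-0.16 -0.02  0.21] q7 0.19331794592290535
```

carry_out(rows=[[[0,0,0],[0,0,0.2],0.2],[[0,0,-2],[0,0,0.2],0],[[5,0,-2],[0,0,0.2],0],[[10,0,-2],[0,0,0.2],0],[[11.6,0,-2],[0,0,0.2],0],[[11.6,0,0],[0,0,0.2],0],[[11.6,0,0],[0,0,0.2],0.3],[[11.6,0,0],[0,0,0.2],0.6],[[11.6,0,0],[0,0,0.2],0.6],[[11.6,0,0],[0,0,0.2],0.6],[[11.6,0,0],[0,0,0.2],0.6],[[11.6,0,0],[0,0,0.2],0.6]])

```text
clock: 6.8
tool_pos: [0.5886, -0.1025, 0.1141]
eef_rot: [0.758, 0.652, 0.0, 0.0]
contact_force: [0.0, 0.4, -0.0]
opening: 0.498
finger_force: 6.0
```

```bash
python3 -c "
from h import *
p,q,st=tool();print(st['opening']*88,st['finger_force'],q.inv().apply(st['contact_force']),inrack(p)*1000)
to(rk([0,0,.112]),XR)
g=np.array([.5075,.311]);to([*g,.20],[1,-.0275])"
```

```text
43.81498171297238 5.999623916577548 [ 0.41386762 -0.04738393  0.01469088] [  1.23395938  -0.83671643 114.07380633]
shift [ 0.08 -0.12  0.21] turn [ 0.05  0.   -0.04] q7 0.03127488092411634
shift [ 39.67 -14.2   -8.61] turn [ 0.05  0.   -7.03] q7 0.03127488092411634
```

carry_out(rows=[[[0,-0.12,0],[0,0,0],0.6],[[0,-0.12,0],[0,0,0],0.6],[[0,-0.12,0],[0,0,0],0.6],[[0,-0.12,0],[0,0,0],0.2],[[0,-0.12,0],[0,0,0],0],[[0,-0.12,-5],[0,0,0],0],[[0,-0.12,-8.6],[0,0,0],0],[[39.7,-14.2,-8.6],[0,0,-7],0],[[39.7,-14.2,-8.6],[0,0,-7],0],[[39.7,-14.2,-8.6],[0,0,-7],0],[[39.7,-14.2,-8.6],[0,0,-7],0],[[39.7,-14.2,-8.6],[0,0,-7],0]])

```text
clock: 8.0
tool_pos: [0.5386, 0.1455, 0.1996]
eef_rot: [0.717, 0.697, -0.0, -0.0]
contact_force: [1.4, 0.4, -0.8]
opening: 0.996
finger_force: 0.0
```

```bash
python3 -c "
from h import *
g=np.array([.5075,.311]);to([*g,.20],[1,-.0275])"
```

```text
shift [16.46 -3.56 -0.04] turn [-0.04 -0.01  0.01] q7 -0.2794785594871902
```

carry_out(rows=[[[16.4,-3.5,0],[0,0,0],0],[[16.4,-3.5,0],[0,0,0],0],[[16.4,-3.5,0],[0,0,0],0],[[16.4,-3.5,0],[0,0,0],0],[[16.4,-3.5,0],[0,0,0],0],[[16.4,-3.5,0],[0,0,0],0],[[16.4,-3.5,0],[0,0,0],0]])

```text
clock: 8.7
tool_pos: [0.5101, 0.3052, 0.1997]
eef_rot: [0.718, 0.696, -0.001, 0.001]
contact_force: [-0.8, -0.1, -0.4]
opening: 1.002
finger_force: 0.0
```

Run:
```python
from h import *
p,q,st=tool();print(p)
s=r.snapshot("wrist");np.save("w2.npy",s,allow_pickle=True);cv2.imwrite("pics/w2.png",s["image"][:,:,::-1])
print(pix(s,[[.5106,.4257,.05],[.5023,.1264,.05],[.5075,.311,.05]]).round(1))
to([.5075,.311,.031],[1,-.0275])
```

```text
[0.51005834 0.30515273 0.19967845]
[[312.5  53.9]
 [315.  405.1]
 [313.7 211.8]]
shift [ 0.58 -0.28 16.88] turn [ 0.02  0.1  -0.24] q7 -0.5296180569594423
```

View pics/w2.png

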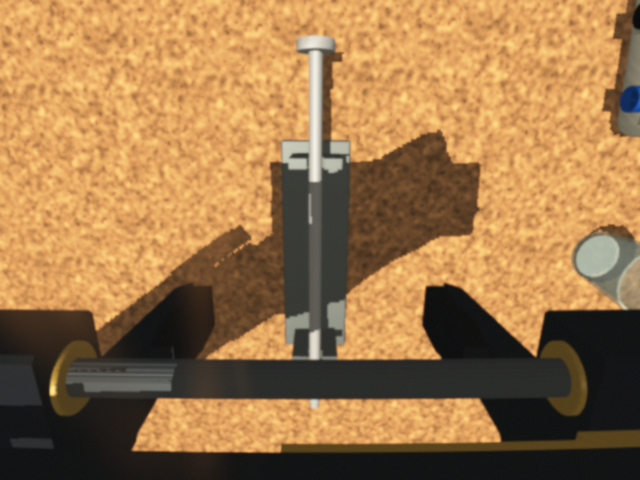

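The view confirms the rod along col 316, from head (316,45) to nose (315,404), matching the projection to about 2 mm. I'll grip at y≈0.325, which leaves clearance to the rear fork. Descending halfway first.

carry_out(rows=[[[2,-0.25,3],[0,0,0],0],[[2,-0.25,8],[0,0,-0.2],0],[[2,-0.25,12],[0,0,-0.2],0.2],[[2,-0.25,12],[0,0,-0.2],0.4],[[2,-0.25,12],[0,0,-0.2],0.4]])

```text
clock: 9.25
tool_pos: [0.508, 0.3269, 0.0802]
eef_rot: [0.716, 0.698, -0.0, 0.0]
contact_force: [0.1, 0.8, 1.2]
opening: 0.754
finger_force: 0.0
```

Run:
```python
from h import *
p,q,st=tool();print(p,st["clock"])
to([.5078,.325,.031],[1,-.0275])
```

```text
[0.50799841 0.32694035 0.08017206] 9.25
shift [-0.19 -0.01  4.92] turn [-0.    0.06  0.07] q7 -0.5344837684366394
```

carry_out(rows=[[[-0.2,0,3],[0,0,0],0.5],[[-0.2,0,4.9],[0,0,0],0.5],[[-0.2,0,4.9],[0,0,0],0.7],[[-0.2,0,4.9],[0,0,0],0.9],[[-0.2,0,4.9],[0,0,0],1],[[-0.2,0,4.9],[0,0,0],1],[[-0.2,0,4.9],[0,0,0],1],[[-0.2,0,4.9],[0,0,0],1]], newtons=30)

```text
clock: 10.05
tool_pos: [0.5077, 0.3269, 0.0317]
eef_rot: [0.716, 0.699, 0.001, 0.0]
contact_force: [-0.1, -0.3, 5.2]
opening: 0.1
finger_force: 29.1
```

Run:
```python
from h import *
p,q,st=tool();print(p,st["clock"],st["opening"]*88,st["finger_force"],st["contact_force"])
d=.325-.276
# pre-insert: nose at rack y=.150 ; grip is ~199 mm behind nose
to([p[0],p[1],.16],[1,-.0275])
to(rk([0,.150+.199,.1395-.0375]),XR)
```

```text
[0.5076596  0.32687953 0.03167803] 10.05 8.773052526924483 29.108373373746872 [-0.14772644 -0.33612601  5.20594008]
shift [ 1.000e-02  2.000e-02 -1.283e+01] turn [ 0.07 -0.06  0.2 ] q7 -0.5262130004140924
shift [-8.   13.39 -7.02] turn [ 0.07 -0.06  7.19] q7 -0.5262130004140924
```

carry_out(rows=[[[0,0,-3],[0,0,0],1],[[0,0,-7],[0,0,0],1],[[0,0,-10],[0,0,0],1],[[-2,4,-10],[0,0,2],1],[[-4,7,-10],[0,0,4],1],[[-6,11,-10],[0,0,7],1],[[-8,13.4,-10],[0,0,7.2],1],[[-8,13.4,-8],[0,0,7.2],1],[[-8,13.4,-7],[0,0,7.2],1],[[-8,13.4,-7],[0,0,7.2],1],[[-8,13.4,-7],[0,0,7.2],1]])

```text
clock: 11.15
tool_pos: [0.6381, 0.2446, 0.1005]
eef_rot: [0.757, 0.653, -0.0, -0.001]
contact_force: [-0.1, 0.1, -0.8]
opening: 0.098
finger_force: 29.9
```

Run:
```python
from h import *
p,q,st=tool();print(p,inrack(p),st["clock"],st["opening"]*88,st["contact_force"])
to(rk([0,.349,.1017]),XR)
s=r.snapshot("scene");t=r.snapshot("top")
np.save("s3.npy",s,allow_pickle=True);np.save("t3.npy",t,allow_pickle=True)
N=rk([[0,.15,.12],[0,.118,.12],[0,0,.12],[0,-.118,.12],[0,.45,.12]])
a=pix(s,N);b=pix(t,N);print(a.round(1),b.round(1))
def z(s,c,w,h,f): 
    x,y=int(c[0]-w/2),int(c[1]-h/2); return cv2.resize(s["image"][y:y+h,x:x+w,::-1],(w*f,h*f),interpolation=cv2.INTER_CUBIC),(x,y)
A,oa=z(s,a[1]+[-10,0],130,100,6); print(oa); 
B,ob=z(t,b[0]+[20,0],130,50,6); print(ob)
B=B[:]
o=np.vstack([A[:],B])[:900]; cv2.imwrite("pics/s3.png",cv2.resize(o,None,fx=.66,fy=.66))
```

```text
[0.63805392 0.24462677 0.10049164] [-0.00158952  0.34979553  0.10049164] 11.15 8.582779430723892 [-0.06557251  0.09076551 -0.76519296]
shift [-0.08  0.16 -0.12] turn [-0.09 -0.02  0.1 ] q7 -0.45519755095680475
[[304.5 239.9]
 [292.9 235.5]
 [253.  220.4]
 [217.  206.8]
 [432.  288.1]] [[337.9 221.4]
 [353.  223.9]
 [409.  232.8]
 [465.3 241.8]
 [196.7 198.8]]
(217, 185)
(292, 196)
```

View pics/s3.png

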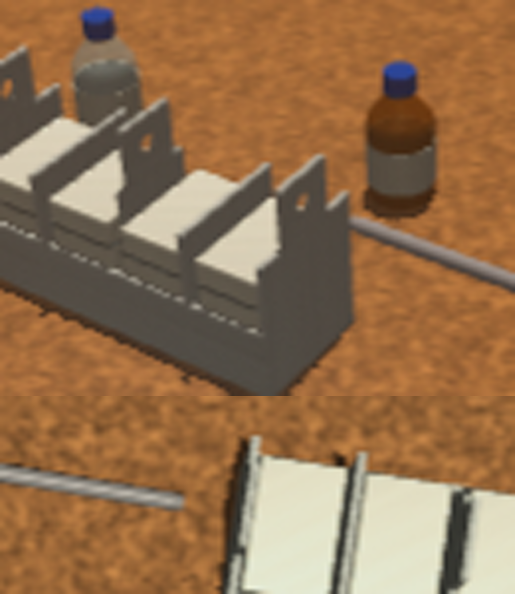

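The scene view shows the lug holes at about (293,236), (254,221) and (219,207), and the rod tip near (306,241). Holes and nose share the same small calibration offset, so they line up within about 1 mm. Correct and move close.

carry_out(rows=[[[0,0.16,-0.12],[0,0,0.1],1],[[-1,0.16,-0.12],[0,0,0.1],1],[[-2,0.16,-0.12],[0,0,0.1],1],[[-2,0.16,-0.12],[0,0,0.1],1],[[-2,0.16,-0.12],[0,0,0.1],1],[[-2,0.16,-0.12],[0,0,0.1],1]])

```text
clock: 11.85
tool_pos: [0.6377, 0.2236, 0.102]
eef_rot: [0.759, 0.652, 0.0, -0.0]
contact_force: [-0.8, 0.7, -1.2]
opening: 0.099
finger_force: 29.9
```

Run:
```python
from h import *
p,q,st=tool();print(inrack(p)*1000,st["clock"],st["contact_force"])
to(rk([0,.329,.1017]),XR)
s=r.snapshot("scene");t=r.snapshot("top");w=r.snapshot("wrist")
def z(s,c,w,h,f): 
    x,y=int(c[0]-w/2),int(c[1]-h/2); return cv2.resize(s["image"][y:y+h,x:x+w,::-1],(w*f,h*f),interpolation=cv2.INTER_CUBIC),(x,y)
N=rk([[0,.13,.12],[0,.118,.12]])
A,oa=z(s,pix(s,N[1])+[8,0],80,56,10)
print(oa,pix(s,N).round(1)); o=A[:600]
cv2.imwrite("pics/s4.png",o);
```

```text
[  1.23866316 328.98223118 101.96807344] 11.85 [-0.75947751  0.66132188 -1.20024328]
shift [ 0.   -0.12  0.03] turn [-0.   -0.04 -0.09] q7 -0.4319873585476073Traceback (most recent call last):
  File "<stdin>", line 8, in <module>
  File "<stdin>", line 6, in z
TypeError: only length-1 arrays can be converted to Python scalars
```

Run:
```python
from h import *
for i in range(3):
    p,q,st=tool();print(inrack(p)*1000,st["clock"],st["contact_force"]); r.snapshot("top")
to(rk([0,.329,.1017]),XR)
```

```text
[  1.15138218 329.1809724  101.85408315] 12.0 [-0.38266016 -0.21751909 -1.71117825]
[  1.16338257 329.06949165 101.83108926] 12.05 [-0.42054627 -0.36102946 -1.12062128]
[  1.19457933 329.05623776 101.86316879] 12.1 [ 1.05491164 -0.39715048 -0.68303825]
shift [ 0.01 -0.12  0.02] turn [-0.   -0.01 -0.08] q7 -0.43197898170637755
```

carry_out(rows=[[[0,-0.12,0],[0,0,-0.1],1],[[0,-0.12,0],[0,0,-0.1],1],[[0,-0.12,0],[0,0,-0.1],1],[[-0.8,-0.12,0],[0,0,-0.1],1],[[-1.3,-0.12,0],[0,0,-0.1],1],[[-1.6,-0.12,0],[0,0,-0.1],1],[[-1.9,-0.12,0],[0,0,-0.1],1],[[-1.9,-0.12,0],[0,0,-0.1],1]])

```text
clock: 12.95
tool_pos: [0.6338, 0.2038, 0.102]
eef_rot: [0.758, 0.652, -0.0, 0.0]
contact_force: [0.5, -0.5, -1.0]
opening: 0.094
finger_force: 29.9
```

Run:
```python
from h import *
p,q,st=tool();print(inrack(p)*1000,st["clock"],q.inv().apply(st["contact_force"]))
to(rk([0,.310,.1017]),XR)
s=r.snapshot("scene")
def z(s,c,w,h,f): 
    x,y=int(c[0]-w/2),int(c[1]-h/2); return cv2.resize(s["image"][y:y+h,x:x+w,::-1],(w*f,h*f),interpolation=cv2.INTER_CUBIC),(x,y)
N=rk([[0,.111,.12],[0,.118,.12]])
A,oa=z(s,pix(s,N)[1]+[8,0],80,56,10)
print(oa,pix(s,N).round(1)); cv2.imwrite("pics/s4.png",A)
```

```text
[2.77366877e-01 3.08785685e+02 1.01973210e+02] 12.95 [-0.39354856  0.59449662  1.04294375]
shift [ 0.12 -0.03  0.03] turn [ 0.    0.02 -0.05] q7 -0.40832673866205843
(260, 207) [[290.4 234.5]
 [292.9 235.5]]
```

View pics/s4.png

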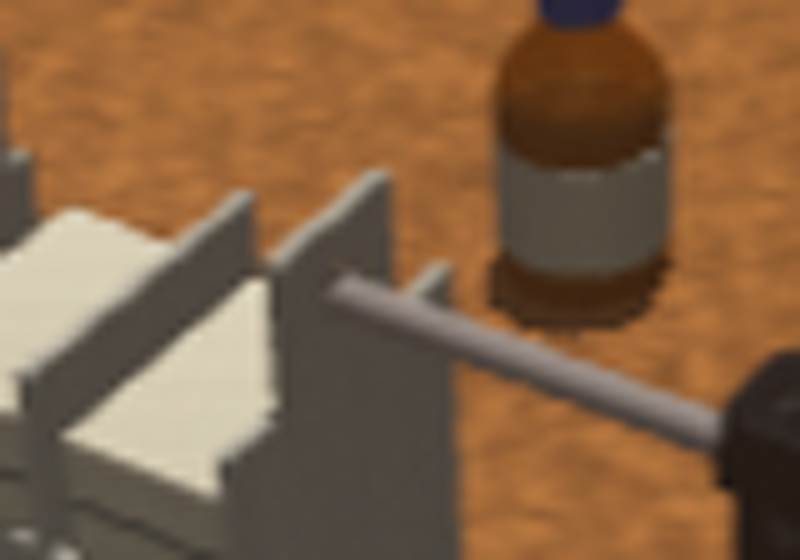

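The nose (333,285) is entering the first hole without any force. A sliver of hole shows above it, so I'll raise the rod by about 0.5 mm. Continuing.

carry_out(rows=[[[-0.5,0,-0.05],[0,0,0],1],[[-1,0,-0.05],[0,0,0],1],[[-1.5,0,-0.05],[0,0,0],1],[[-2,0,-0.05],[0,0,0],1],[[-2.5,0,-0.05],[0,0,0],1],[[-3,0,-0.05],[0,0,0],1],[[-3,0,-0.05],[0,0,0],1],[[-3,0,-0.05],[0,0,0],1],[[-3,0,-0.05],[0,0,0],1]])

```text
clock: 13.9
tool_pos: [0.6293, 0.1755, 0.1024]
eef_rot: [0.758, 0.652, 0.0, -0.0]
contact_force: [-0.3, 0.4, -0.8]
opening: 0.097
finger_force: 29.9
```

Run:
```python
from h import *
p,q,st=tool();print(inrack(p)*1000,st["clock"],q.inv().apply(st["contact_force"]),q.inv().apply(st["moment"]))
to(rk([0,.279,.102]),XR)
```

```text
[1.45517763e-02 2.80122411e+02 1.02436801e+02] 13.9 [ 0.32572537 -0.3324854   0.79686005] [ 0.07332274 -0.04645527 -0.0454085 ]
shift [-0.11 -0.    0.04] turn [ 0.   -0.03  0.02] q7 -0.3720448353354968
```

carry_out(rows=[[[-1.5,0,0],[0,0,0],1],[[-3,0,0],[0,0,0],1],[[-4.5,0,0],[0,0,0],1],[[-6,0,0],[0,0,0],1],[[-7,0,0],[0,0,0],1],[[-7.5,0,0],[0,0,0],1],[[-8,0,0],[0,0,0],1],[[-8.5,0,0],[0,0,0],1],[[-9,0,0],[0,0,0],1],[[-9.5,0,0],[0,0,0],1],[[-9.5,0,0],[0,0,0],1]])

```text
clock: 15.0
tool_pos: [0.615, 0.08, 0.1024]
eef_rot: [0.758, 0.652, -0.0, 0.0]
contact_force: [0.1, 0.1, -0.7]
opening: 0.092
finger_force: 29.9
```

Run:
```python
from h import *
p,q,st=tool();print(inrack(p)*1000,st["clock"],q.inv().apply(st["contact_force"]),q.inv().apply(st["moment"]))
to(rk([0,.186,.102]),XR)
s=r.snapshot("scene")
N=pix(s,rk([[0,-.013,.12],[0,0,.12]]));x,y=(N[1]-[40,28]).astype(int)
print(x,y,N.round(1)); crop(s,x,y,x+80,y+56,9,"s5.png")
```

```text
[1.72300999e-01 1.83572924e+02 1.02397763e+02] 15.0 [0.07404108 0.10363396 0.68956763] [ 0.05740964 -0.04489588  0.00759344]
shift [ 0.24 -0.02  0.04] turn [-0.    0.04 -0.06] q7 -0.2525016119091842
212 192 [[248.9 218.8]
 [253.  220.4]]
```

View pics/s5.png

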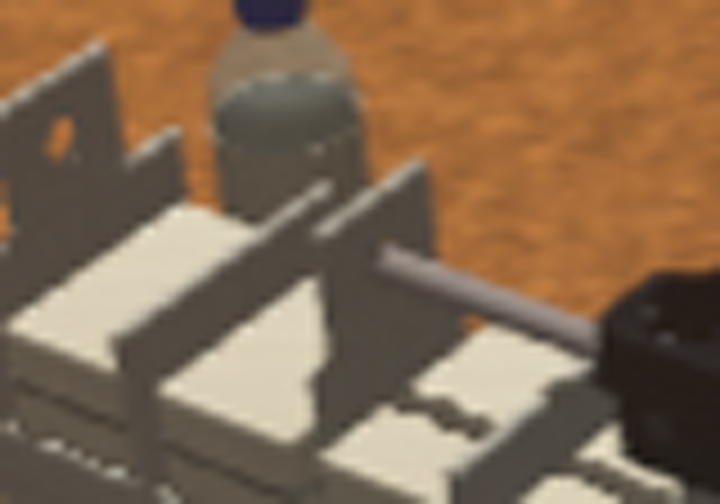

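Nose through the middle lug with no force. Advance to the end of this stroke, then regrip close to the head.

carry_out(rows=[[[-1.2,0,0],[0,0,0],1],[[-2.5,0,0],[0,0,0],1],[[-3.5,0,0],[0,0,0],1],[[-4.5,0,0],[0,0,0],1],[[-4.9,0,0],[0,0,0],1],[[-4.9,0,0],[0,0,0],1],[[-4.9,0,0],[0,0,0],1]])

```text
clock: 15.75
tool_pos: [0.6079, 0.0331, 0.1024]
eef_rot: [0.758, 0.652, 0.0, -0.0]
contact_force: [-0.4, 0.3, -1.5]
opening: 0.095
finger_force: 29.9
```

Run:
```python
from h import *
p,q,st=tool();print(inrack(p)*1000,st["clock"],q.inv().apply(st["contact_force"]),q.inv().apply(st["moment"]))
to(rk([0,.134,.102]),XR)
```

```text
[6.38002831e-02 1.36165718e+02 1.02397569e+02] 15.75 [ 0.2220117  -0.39221205  1.52502394] [ 0.05585198 -0.06060888 -0.04734998]
shift [-0.22 -0.01  0.04] turn [ 0.   -0.04  0.02] q7 -0.18934956347119017
```

Release and slide back 8.3 cm along the rod, then regrip.

carry_out(rows=[[[0,0,0],[0,0,0],0.7],[[0,0,0],[0,0,0],0.65],[[0,0,0],[0,0,0],0.65],[[3,0,0],[0,0,0],0.65],[[6,0,0],[0,0,0],0.65],[[8.3,0,0],[0,0,0],0.65],[[8.3,0,0.05],[0,0,0],0.65],[[8.3,0,0.1],[0,0,0],0.65]])

```text
clock: 16.55
tool_pos: [0.62, 0.1146, 0.1013]
eef_rot: [0.758, 0.653, -0.0, 0.0]
contact_force: [0.4, -1.0, -0.4]
opening: 0.35
finger_force: 0.0
```

Run:
```python
from h import *
p,q,st=tool();print(inrack(p)*1000,st["clock"],st["opening"]*88)
to(rk([0,.219,.101]),XR)
s=r.snapshot("top"); N=pix(s,rk([[0,.237,.12],[0,.219,.12],[0,0,.12]]))
s2=r.snapshot("scene"); M=pix(s2,rk([[0,.237,.12],[0,-.063,.12]])); print(M.round(1),N.round(1))
x,y=(M.mean(0)-[75,50]).astype(int); print(x,y); crop(s2,x,y,x+160,y+110,5,"s6.png")
```

```text
[-8.38574943e-02  2.18564797e+02  1.01342070e+02] 16.55 30.798839629247784
shift [0.04 0.01 0.03] turn [0.   0.03 0.06] q7 -0.2949469333745883
[[337.8 252.5]
 [233.3 212.9]] [[296.8 214.9]
 [305.3 216.2]
 [409.  232.8]]
210 182
```

View pics/s6.png

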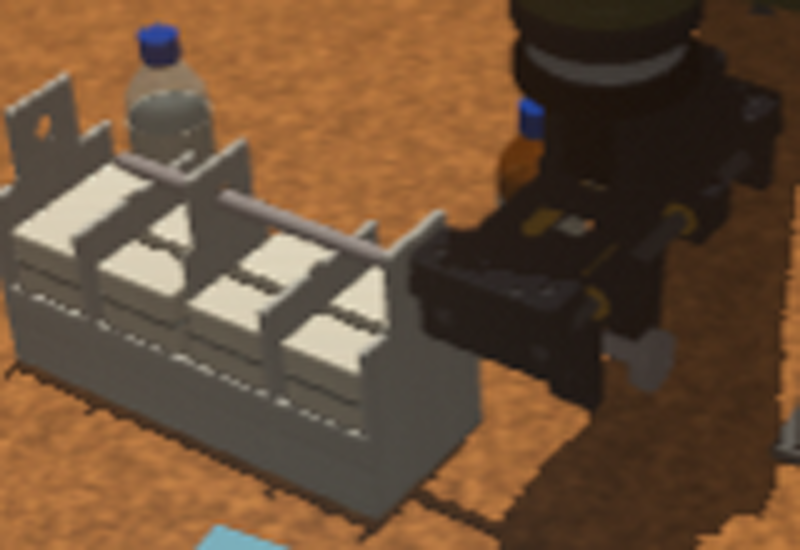

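The rod passes both lugs: nose at (234,213) as predicted, head at (340,254) just behind the fingers. Grip and push on.

carry_out(rows=[[[0,0,0],[0,0,0],1],[[0,0,0],[0,0,0],1],[[0,0,0],[0,0,0],1],[[0,0,0],[0,0,0],1],[[0,0,-0.1],[0,0,0],1],[[-1.5,0,-0.1],[0,0,0],1],[[-3,0,-0.1],[0,0,0],1],[[-4,0,-0.1],[0,0,0],1],[[-4.7,0,-0.1],[0,0,0],1],[[-5.4,0,-0.1],[0,0,0],1],[[-6,0,-0.1],[0,0,0],1],[[-6,0,-0.1],[0,0,0],1]])

```text
clock: 17.85
tool_pos: [0.611, 0.054, 0.1024]
eef_rot: [0.758, 0.652, -0.0, 0.0]
contact_force: [-0.7, -0.0, -1.0]
opening: 0.099
finger_force: 30.0
```

Run:
```python
from h import *
p,q,st=tool();print(inrack(p)*1000,st["clock"],st["opening"]*88,q.inv().apply(st["contact_force"]),q.inv().apply(st["moment"]))
```

```text
[1.01769135e-01 1.57311828e+02 1.02397210e+02] 17.85 8.747252711572102 [-0.14023813 -0.69036888  0.96780063] [-0.00082403 -0.11184523 -0.01045522]
```

No axial force with the nose in the far hole. Continue 2.4 cm, then release and rise clear.

carry_out(rows=[[[-0.8,0,0],[0,0,0],1],[[-1.6,0,0],[0,0,0],1],[[-2.4,0,0],[0,0,0],1],[[-2.4,0,0],[0,0,0],1],[[-2.4,0,0],[0,0,0],1]])

```text
clock: 18.35
tool_pos: [0.6076, 0.0311, 0.1024]
eef_rot: [0.758, 0.652, -0.0, -0.0]
contact_force: [-0.1, -0.3, -0.7]
opening: 0.099
finger_force: 30.0
```

carry_out(rows=[[[0,0,0],[0,0,0],0.7],[[0,0,0],[0,0,0],0.5],[[0,0,0],[0,0,0],0.5],[[0,0,-3],[0,0,0],0.5],[[0,0,-6],[0,0,0],0.6],[[3,0,-6],[0,0,0],1],[[6.5,0,-6],[0,0,0],1],[[6.5,0,-6],[0,0,0],1],[[6.5,0,-3],[0,0,0],1],[[6.5,0,-0.9],[0,0,0],1],[[6.5,0,-0.9],[0,0,0],1],[[6.5,0,-0.9],[0,0,0],1]])

```text
clock: 19.55
tool_pos: [0.6173, 0.0956, 0.1115]
eef_rot: [0.758, 0.652, -0.0, -0.0]
contact_force: [0.2, -0.5, -0.5]
opening: 0.003
finger_force: 0.0
```

Run:
```python
from h import *
p,q,st=tool();print(inrack(p)*1000,st["clock"],st["opening"]*88,q.inv().apply(st["contact_force"]))
s2=r.snapshot("scene"); M=pix(s2,rk([[0,.15,.12],[0,-.15,.12]])); print(M.round(1))
x,y=(M.mean(0)-[75,50]).astype(int); print(x,y); crop(s2,x,y,x+160,y+110,5,"s7.png")
```

```text
[1.31615204e-01 1.99363025e+02 1.11540251e+02] 19.55 0.2810044989304493 [-0.43739331  0.27431245  0.53382201]
[[304.5 239.9]
 [207.9 203.3]]
181 171
```

View pics/s7.png

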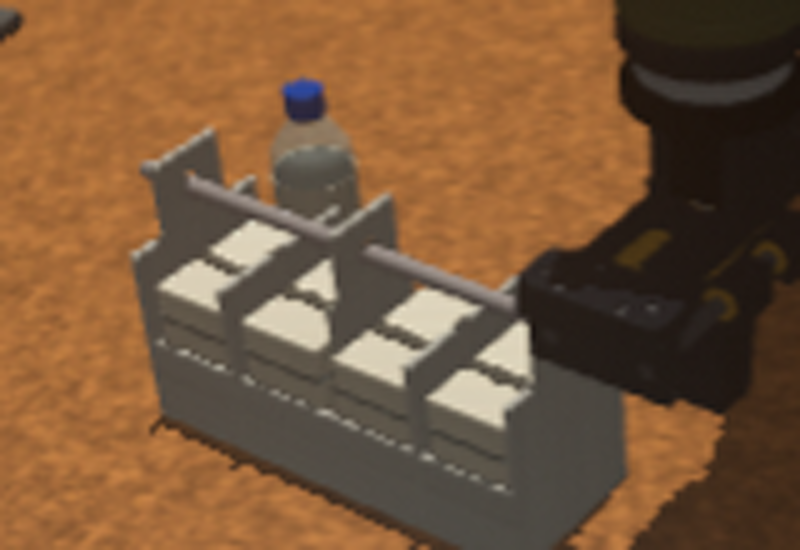

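The rod is through all three lugs, nose at crop (148,168), and the closed fingers are behind the head. Push until contact with the end lug.

carry_out(rows=[[[-1,0,0],[0,0,0],1],[[-2,0,0],[0,0,0],1],[[-2.6,0,0],[0,0,0],1],[[-3.2,0,0],[0,0,0],1],[[-3.8,0,0],[0,0,0],1],[[-4.4,0,0],[0,0,0],1],[[-5,0,0],[0,0,0],1],[[-5.4,0,0],[0,0,0],1],[[-5.7,0,0],[0,0,0],1],[[-5.9,0,0],[0,0,0],1],[[-5.9,0,0],[0,0,0],1]])

```text
clock: 20.7
tool_pos: [0.6084, 0.0371, 0.1113]
eef_rot: [0.758, 0.652, -0.0, 0.0]
contact_force: [-0.0, -0.1, -1.2]
opening: 0.004
finger_force: 0.0
```

Run:
```python
from h import *
p,q,st=tool();print(inrack(p)*1000,st["clock"],q.inv().apply(st["contact_force"]))
```

```text
[1.68123420e-02 1.40169192e+02 1.11325520e+02] 20.7 [-0.07150204 -0.00282195  1.16515585]
```

carry_out(rows=[[[-0.2,0,0],[0,0,0],1],[[-0.4,0,0],[0,0,0],1],[[-0.5,0,0],[0,0,0],1],[[-0.6,0,0],[0,0,0],1],[[-0.6,0,0],[0,0,0],1]])

```text
clock: 21.2
tool_pos: [0.6078, 0.0332, 0.1114]
eef_rot: [0.758, 0.653, 0.001, -0.001]
contact_force: [0.4, 5.4, -1.8]
opening: 0.005
finger_force: 2.4
```

Run:
```python
from h import *
p,q,st=tool();print(inrack(p)*1000,st["clock"],q.inv().apply(st["contact_force"]))
```

```text
[-4.66361991e-02  1.36252099e+02  1.11355231e+02] 21.2 [ 5.39356355 -0.37999026  1.83686359]
```

Firm stop at 136 mm, where a seated head should be. Back off and check.

carry_out(rows=[[[-0.2,0,0],[0,0,0],1],[[-0.2,0,0],[0,0,0],1],[[2,0,0],[0,0,0],1],[[6,0,0],[0,0,0],1],[[10,0,-4],[0,0,0],1],[[14,0,-9],[0,0,0],1],[[14,0,-12],[0,0,0],1],[[14,0,-12],[0,0,0],1],[[14,0,-12],[0,0,0],1],[[14,0,-12],[0,0,0],1]])

```text
clock: 22.2
tool_pos: [0.6275, 0.168, 0.2301]
eef_rot: [0.759, 0.652, -0.002, 0.0]
contact_force: [-0.7, -1.0, 0.3]
opening: 0.003
finger_force: 0.0
```

Run:
```python
from h import *
s2=r.snapshot("scene"); M=pix(s2,rk([[0,.118,.12],[0,-.182,.12]])); print(M.round(1))
x,y=(M.mean(0)-[75,50]).astype(int); print(x,y); crop(s2,x,y,x+160,y+110,5,"s8.png")
```

```text
[[292.9 235.5]
 [199.  199.9]]
170 167
```

View pics/s8.png

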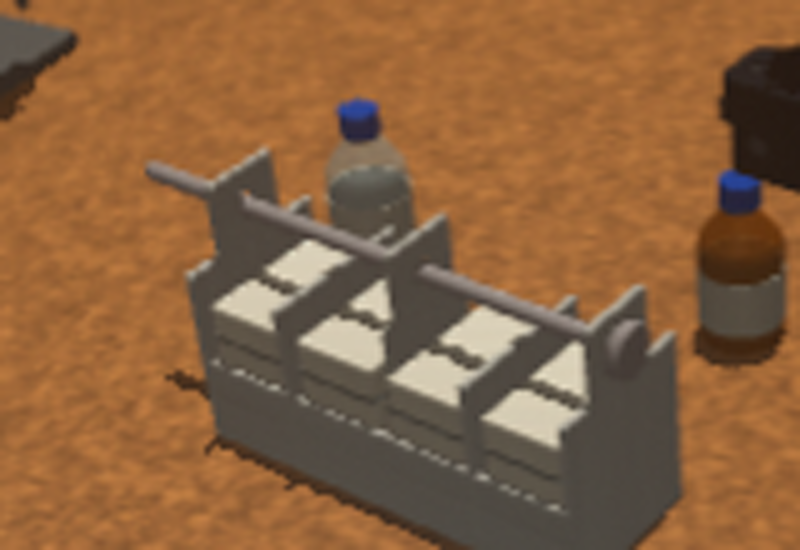

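The head sits flush on the end lug at crop (628,348). The nose is at (150,168), i.e. pixel (200,200.6), against a predicted (199,199.9). Handing in.

```bash
python3 -c "
from plant import r
print(r.finish_job())"
```

```text
the job is handed in; nothing more can be done
None
```

The rod is threaded through all three lugs, pushed home with its head flush against the +y end lug and released; the job was handed in at about 22 s, but no verdict came back.

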